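# Load a sample tube and index the changer to its third stop

### The arm

A 7-joint arm with a two-finger parallel gripper is mounted at the origin on a cart in front of the work surface, level with it; the furniture and walls round the work are solid. World frame = base frame: x ahead of the robot, y to its left, z up, the work surface at z = 0. Lengths are in mm, angles in rad, forces in N, time in s.
With the tool pointing down it reaches from about 350 to 900 mm from the base axis. Payload 8.1 kg.
Tool frame: the origin (TCP) lies between the finger pads; the fingertips stand 25 mm ahead of it and the grasp point (between the pads) lies 6 mm ahead of it; z points along the fingers, y is the direction in which the jaws open and shut (so a half turn about z gives the same grasp; the last joint's range is limited). The gripper opens to 85 mm and grips with 20 to 120 N. Pads are 22 mm wide; open, the fingers measure 114 mm over their backs; the gripper's body (76 mm by 85 mm) begins 54 mm behind the grasp point. The pads swing forward as they close: fully open they stand 13 mm farther back than shut.
Start: joints at [1.235, 0.434, 0.025, 1.573, -0.012, 1.134, -0.075], TCP at [144.164, -608.159, 256.323] pointing down, gripper open.
Joint ranges: [-2.62, 2.62], [-0.44, 2.09], [-1.27, 1.32], [0.08, 2.57], [-1.32, 4.46], [0.12, 2], [-2.74, 2.74]. Speed limits (rad/s): [2.22, 2.22, 3.01, 3.01, 3.14, 3.14, 3.14].

### API

Orientations are given as a unit quaternion [x, y, z, w].
In Python, from station import bot, vision, ticket, nets gives the robot as it stands.
- The arm moves only by the shell command python3 -m creep 'ROWS' [FORCE]. ROWS is JSON, a list of rows, each a list of 7 numbers: the turn, a rotation vector about the tool's x, y, z in rad, then the shift along the tool's x, y, z in mm, then the gripper's target within -1 to 1 (shut at 1, half-way at 0, fully open at -1). In form: [[rx, ry, rz, dx, dy, dz, jaw], ...]. A call has 1 to 20 rows; each row shifts and turns the pose as measured when the row begins, along the tool's axes as they then stand; what a row does not reach is not made up. A row lasts 1/10 s, in which the tool goes at most 50 mm and 8.59 degrees, less where a joint would pass 70% of its speed; a pose out of reach is approached as far as the arm can. A call with a gripper value outside its range is refused whole. The fingers move at their own pace and stop on an object; FORCE is the grip in N (left out, the last holds). Time passes only in rows, so rows that do not move let the fingers close. It gives the time, the measured TCP pose, the force and the opening at its end, in the units of the state.
- bot.read_state(): the state, without advancing time (a new reading comes with each control period).
- vision.grab_frame(name): name is "scene" or "side" or "wrist"; returns the picture (400x640x3 uint8, blue, green, red); there is no depth.
- vision.camera_model(name): a dict with "intrinsics" (3x3 intrinsics, pixels), "R" (3x3) and "t" (3): a world point X has camera coordinates R X + t. Camera axes: x right, y down, z forward; pixel columns grow to the right and rows downward; lengths in mm; the calibration is good to about 2 mm. A picture is of the moment at which its call begins: read the wrist's pose just before it. camera_model takes no time and is no camera call; for the wrist camera it gives the pose at the moment of the call.
- ticket.job_done(): hands the job in, once; it reports no verdict.
Trained networks look in the newest picture that a camera, given by its name, has taken for a name from the list of things; names that differ only in an ending like _2 or _b are one class to them, and where a whole thing is asked for, a point or a joint stands for the part that bears it (a point fixed in the world has none). Each returns a list of dicts, best first, with "conf" (0 to 1); they miss things now and then, are a little off and sometimes report something else, mostly with a low value. They report only what shows in the picture. A call takes as long as a camera call. They do not tell look-alikes from the thing itself.
- nets.trace(name, camera): "mask" (400x640 bool, what is visible of it) and "extent" ([left, top, right, bottom] in pixels, round what is visible of it).
The state is a dict: "clock": time; "qpos": joint angles; "joint_velocities": joint speeds; "joint_torque": joint torques, N m; "position": TCP position; "ee_rot": TCP orientation; "ft_force": force on the tool from outside, world axes, zero at the start; "ft_torque": the same for the moment, N m; "gripper_width": finger opening in mm.
Only numpy, scipy, OpenCV 4.12 (cv2) and the standard library are available. Lean on these libraries where they do the work, as an engineer would, in place of code of your own. Each camera call takes 0.05 s, during which the arm holds its last target.

### The job

Take the red-capped tube out of the rack and slide it upright into the open socket of the sample changer, all the way to the bottom, and let go of it. Then turn the changer's knob clockwise (seen from above) by three clicks, no further, so that the tube stands in front of the reading head, and finish while still gripping the knob there. Leave the blue-capped tube, the beaker and the cuvette block where they are.

Things in the scene. Friction and masses are not known exactly. Their poses are not given: they have to be found in the camera images.
- tube_red_center (a point): Middle of the red-capped glass sample tube, 106 mm long (this point is 53 mm above its foot, z along the tube). Glass 16 mm in diameter with a rounded foot; cap 19.6 mm in diameter over the top 14 mm: grip it by the cap, 46 mm above this point. About 18 to 31 g. It stands loosely in an opening of the rack, 8 mm above the desk.
- tube_blue_center (a point): Middle of the same kind of tube with a blue cap, 90 mm from the red one in the same rack; to be left alone. The two may be in either place.
- rack: Wooden tube rack, 201 x 45 x 72 mm, fixed on the desk; origin at the centre of its underside, y along its length. The tubes stand on its bottom board through 18 x 20 mm openings in its upper board (60 to 66 mm high); their caps stand 100 to 114 mm above the desk.
- changer: Sample changer fixed on the desk: round grey base 188 mm in diameter with a ring of ticks, and a black upright reading head (30 x 36 mm, 100 mm tall) at its rim. Origin at the centre of its underside, on the vertical axis of the turning plate.
- socket (a point): Centre of the mouth of the only open tube socket, a white cup on the aluminium turning plate, 68 mm from the axis, 87 mm above the desk. Bore about 18.6 mm in diameter, widening in the top 6 mm, 50 mm deep: a tube that is fully in has its middle 3 mm above this point. The four other sockets, 72 degrees apart, are closed with grey plugs 4 mm high. The point turns with the plate.
- knob (a point): Black pointer knob on an 18 mm column on the axis of the plate, rigidly joined to the plate. Its bar is 46 mm long (x, white line towards the +x end), 14 mm wide (y) and stands up 36 mm. This point is the middle of the bar, 175 mm above the desk: 10 mm below its top and 26 mm above its bottom, below which is a round skirt 36 mm in diameter. Grip it across the 14 mm from above. A loaded tube's cap reaches 143 mm above the desk.
- carousel (a joint): Angle of plate and knob in rad, 0 at the start, growing as they turn clockwise seen from above. It clicks into a stop every 24 degrees (0.419 rad), the start being a stop too; the third click is at 1.257 rad and further stops follow. Turning over a click takes about 0.13 N m; if let go between stops the plate snaps to the nearest one.
- beaker_center (a point): Middle of a glass beaker, 60 mm wide and 86 mm high, on the desk in front of the pump; leave alone.
- cuvettes_center (a point): Middle of a clear cuvette block, 26 x 60 x 32 mm, on the desk between robot and changer; leave alone.
Things that resemble listed ones, but are neither listed nor needed, are in the scene too. What is shaped like the part that bears tube_red_center but pink is not meant.

How it is judged (in metres and radians):
On the way:
1. the red-capped tube is fully down in the open socket and let go, with the knob still at its first position (z of tube_red_center in the frame of socket below 0.008 m and horizontal distance between tube_red_center and socket below 0.006 m and angle between tube_red_center's own z axis and vertical below 0.12 rad and contact force between the fingers and tube_red below 0.1 N and value of joint carousel between -0.21 and 0.21 rad), for 0.2 s.
At the end, for the whole second after the job is handed in: The fingers still grip the knob (over 2 N, grasp point within 35 mm of its middle) and it rests at the third stop (1.257 rad, within 0.12); the red-capped tube stands upright in the open socket (within 0.12 rad, 6 mm sideways), its middle no more than 8 mm above the mouth (value of joint carousel between 1.137 and 1.377 rad and velocity of joint carousel between -0.1 and 0.1 rad/s and contact force between the fingers and changer above 2 N and distance between the grasp point and knob below 0.035 m and z of tube_red_center in the frame of socket below 0.008 m and horizontal distance between tube_red_center and socket below 0.006 m and angle between tube_red_center's own z axis and vertical below 0.12 rad); the arm keeps its last pose, push and grip.
It fails at once if the knob is turned clearly past the third click (value of joint carousel above 1.5 rad).
It fails at once if the blue-capped tube is moved by more than 25 mm (distance of tube_blue_center from where it was at the start of the episode above 0.025 m).
It fails at once if the beaker is moved by more than 25 mm (distance of beaker_center from where it was at the start of the episode above 0.025 m).
It fails at once if the cuvette block is moved by more than 25 mm (distance of cuvettes_center from where it was at the start of the episode above 0.025 m).
It also fails if it takes over 54 s, if anything falls off the work surface, if the arm or the gripper's body presses on something with over 40 N, if the wrist force passes 120 N, or if a joint passes its speed limit or range.

## Working session

There is one attempt and no reset: what is moved stays moved. The work goes in short steps, Python scripts to look and compute and a shell command to move; the robot and the scene stay as the last step left them, time stands still between calls to the robot, and variables do not carry over. Pictures are saved under pics/ and viewed, and the job is handed in when it is done.

```bash
ls; mkdir -p pics
python3 - <<'E'
from station import bot, vision, ticket, nets
import cv2, numpy as np
np.set_printoptions(precision=4,suppress=True)
print(bot.read_state())
for n in("scene","side","wrist"):
    im=vision.grab_frame(n); cv2.imwrite(f"pics/{n}0.png",im); m=vision.camera_model(n); print(n,m)
    for k in("tube_red_center","socket","knob","rack","changer"):
        r=nets.trace(k,n)
        for d in r[:4]: print(n,k,round(d["conf"],2),d["extent"])
print(bot.read_state()["clock"])
E
```

```text
pics
{'clock': 0.0, 'qpos': array([ 1.2354,  0.4352,  0.025 ,  1.5741, -0.0116,  1.134 , -0.0751]), 'joint_velocities': array([-0.0008, -0.0008,  0.0017, -0.0012,  0.0005,  0.0017, -0.0018]), 'joint_torque': array([  0.0002, -67.0466,   1.0253, -31.6209,   0.0155,   0.0126,
         0.    ]), 'position': array([ 144.0255, -607.6782,  255.508 ]), 'ee_rot': array([ 0.9932,  0.1161, -0.0002, -0.0008]), 'ft_force': array([ 0.315 ,  0.1587, -0.25  ]), 'ft_torque': array([ 0.023 , -0.0035, -0.0171]), 'gripper_width': 85.28162383347815}
scene {'intrinsics': array([[478.9057,   0.    , 323.8453],
       [  0.    , 478.9057, 196.0805],
       [  0.    ,   0.    ,   1.    ]]), 'R': array([[-0.4291, -0.903 ,  0.0232],
       [-0.5021,  0.2171, -0.8371],
       [ 0.7509, -0.3708, -0.5465]]), 't': array([371.0796, 295.8605, 820.2812])}
scene tube_red_center 0.6 [210.4, 238.6, 223.7, 281.5]
scene socket 0.92 [266.8, 149.6, 334.6, 229.3]
scene knob 0.78 [267.3, 146.3, 337.1, 229.6]
scene knob 0.62 [309.7, 250.2, 340.0, 273.8]
scene changer 0.8 [251.5, 150.4, 342.0, 242.5]
side {'intrinsics': array(
[... 171 characters left out ...]
-0.4827, -0.8702],
       [ 0.1513,  0.8571, -0.4925]]), 't': array([-452.8355,  262.8476,  667.5648])}
side tube_red_center 0.51 [280.2, 170.7, 286.3, 203.5]
side tube_red_center 0.44 [305.8, 164.8, 310.7, 181.2]
side socket 0.59 [319.9, 174.6, 384.2, 231.6]
side knob 0.86 [317.0, 176.7, 388.9, 235.5]
side rack 0.87 [300.3, 173.8, 323.9, 226.2]
side changer 0.74 [316.8, 180.4, 387.9, 233.3]
wrist {'intrinsics': array([[279.2875,   0.    , 320.1227],
       [  0.    , 279.2875, 201.3807],
       [  0.    ,   0.    ,   1.    ]]), 'R': array([[ 0.2305, -0.9731, -0.0003],
       [-0.9282, -0.22  ,  0.3   ],
       [-0.292 , -0.0689, -0.9539]]), 't': array([-625.1098,  -36.9252,  379.3944])}
0.9
```

View pics/scene0.png

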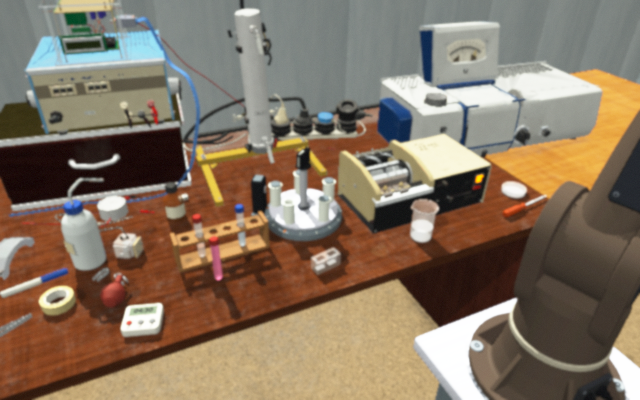

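View pics/side0.png

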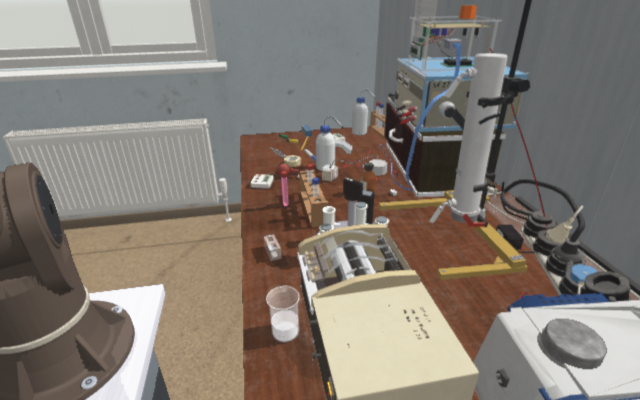

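View pics/wrist0.png

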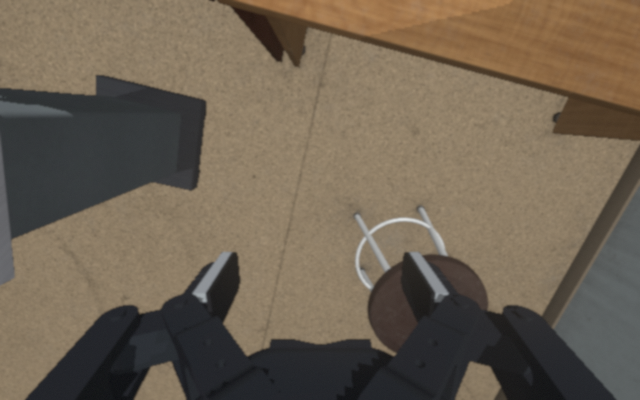

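```bash
cat > h.py <<'E'
import numpy as np, cv2
def ray(m,u,v):
    K,R,t=[np.array(m[k],float) for k in("intrinsics","R","t")]
    d=R.T@np.linalg.solve(K,[u,v,1]); return -R.T@t, d
def atz(m,u,v,z):
    c,d=ray(m,u,v); return c+d*(z-c[2])/d[2]
def proj(m,X):
    K,R,t=[np.array(m[k],float) for k in("intrinsics","R","t")]
    p=K@(R@np.asarray(X,float)+t); return p[:2]/p[2]
def tri(obs):
    A=np.zeros((3,3));b=np.zeros(3)
    for m,u,v in obs:
        c,d=ray(m,u,v);d/=np.linalg.norm(d);P=np.eye(3)-np.outer(d,d);A+=P;b+=P@c
    return np.linalg.solve(A,b)
E
python3 - <<'E'
import cv2
a=cv2.imread("pics/scene0.png")[135:295,160:360]; cv2.imwrite("pics/sc_crop.png",cv2.resize(a,None,fx=4,fy=3.75,interpolation=cv2.INTER_CUBIC))
a=cv2.imread("pics/side0.png")[155:270,260:400]; cv2.imwrite("pics/si_crop.png",cv2.resize(a,None,fx=5,fy=5,interpolation=cv2.INTER_CUBIC))
E
```

```text
(no output)
```

View pics/sc_crop.png

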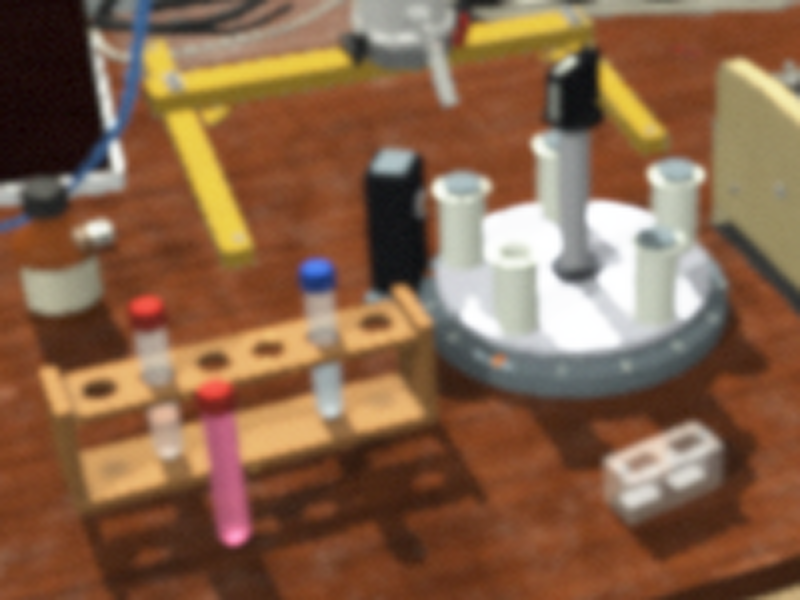

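View pics/si_crop.png

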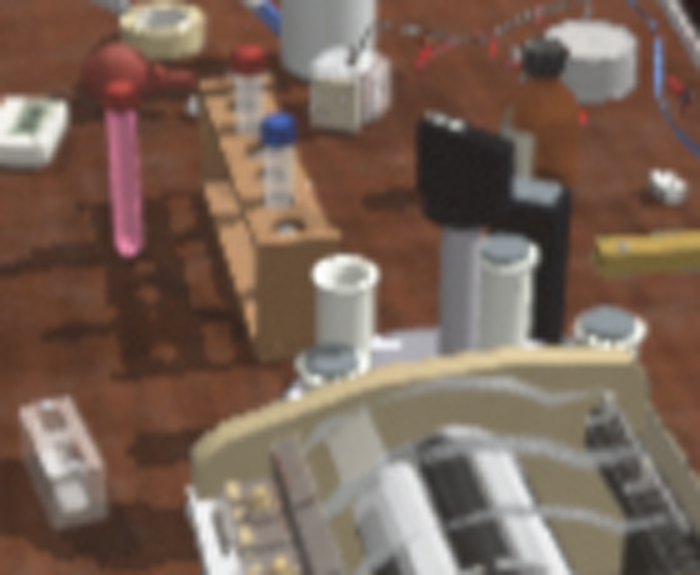

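Run:
```python
from station import vision
from h import *
np.set_printoptions(precision=1,suppress=True)
s=vision.camera_model("scene");d=vision.camera_model("side")
S=lambda x,y:(s,160+x/4,135+y/3.75)
D=lambda x,y:(d,260+x/5,155+y/5)
def T(n,a,b):
    X=tri([S(*a),D(*b)]); print(n,X,proj(s,X)-S(*a)[1:],proj(d,X)-D(*b)[1:])
T("redcap",(148,312),(249,60))
T("bluecap",(318,275),(278,130))
T("pinkcap",(214,395),(121,95))
T("pinkfoot",(235,540),(128,250))
T("mouth",(513,252),(345,270))
T("knobtop",(575,75),(465,130))
T("head top",(395,160),(535,190))
T("cuv",(665,450),(65,410))
for n,a,z in(("red",S(148,312),107),("blue",S(318,275),107),("mouth",S(513,252),87),("cav",S(575,270),70),("rackL",S(55,380),72),("rackR",S(410,300),72)): print(n,atz(*a,z))
for n,a,z in(("red",D(249,60),107),("blue",D(278,130),107),("mouth",D(345,272),87)): print(n,atz(*a,z))
c,_=ray(s,0,0);print(c, ray(d,0,0)[0])
```

```text
redcap [521.7 455.5 105.6] [-0.3 -0.6] [-0.2  0.4]
bluecap [522.1 365.2 105.3] [-0.3 -0.6] [-0.3  0.5]
pinkcap [447.3 441.4  97.4] [-0.4 -0.6] [-0.3  0.4]
pinkfoot [445.5 441.8  -2.1] [-0.6 -0.9] [-0.5  0.6]
mouth [533.3 250.1  84.3] [-0.5 -0.9] [-0.6  0.8]
knobtop [573.1 196.3 177.5] [-1.1 -2.3] [-1.4  2.3]
head top [637.  283.4  99.4] [-0.4 -0.8] [-0.4  0.7]
cuv [390.9 225.3  35.3] [-2.1 -2.6] [-2.   2.3]
red [517.6 455.7 107. ]
blue [517.3 365.8 107. ]
mouth [525.7 251.8  87. ]
cav [517.2 217.6  70. ]
rackL [523.1 506.4  72. ]
rackR [522.1 314.6  72. ]
red [522.3 455.1 107. ]
blue [522.7 364.2 107. ]
mouth [534.1 247.3  87. ]
[-308.2  575.   687.3] [ 370.2 -526.8  552.5]
```

```bash
python3 - <<'E'
from station import vision
from h import *
np.set_printoptions(precision=0,suppress=True)
s=vision.camera_model("scene");d=vision.camera_model("side")
for n,u,v in(("pumpfrontbottomright",485,205),("pump fl",378,222),("instr bot left",385,140),("instr bot mid",450,150),("instr bot right",590,130),("column base",262,160)): print(n,atz(s,u,v,0))
for z in (100,200,300): print(z,"meter",atz(s,430,83,z),"metertop",atz(s,497,25,z),"coltop",atz(s,250,15,z))
for z in (0,100,150): print(z,"side instr edge",atz(d,478,390,z), atz(d,545,315,z),"pump",atz(d,335,395,z))
print(tri([(s,411,140),(d,312,275)]), tri([(s,437,97),(d,572,330)]))
E
python3 -m creep '[[0,0,0,0,0,-50,-1],[0,0,0,0,0,-50,-1],[0,0,0,0,0,-50,-1],[0,0,-0.07,44,2,0,-1],[0,0,-0.07,44,2,0,-1]]' 40
python3 -c "
from station import bot
s=bot.read_state();print(s['qpos'],s['position'],s['ee_rot'],s['clock'])"
```

```text
pumpfrontbottomright [ 432. -257.    0.]
pump fl [480.  37.   0.]
instr bot left [ 857. -214.    0.]
instr bot mid [ 717. -366.    0.]
instr bot right [ 648. -909.    0.]
column base [885. 193.   0.]
100 meter [1015. -488.  100.] metertop [ 1596. -1329.   100.] coltop [2224. -214.  100.]
200 meter [ 790. -307.  200.] metertop [ 1272. -1005.   200.] coltop [1793.  -80.  200.]
300 meter [ 565. -126.  300.] metertop [ 948. -681.  300.] coltop [1362.   55.  300.]
0 side instr edge [ 678. -198.    0.] [887. -78.   0.] pump [ 458. -164.    0.]
100 side instr edge [ 623. -257.  100.] [ 793. -160.  100.] pump [ 442. -230.  100.]
150 side instr edge [ 595. -287.  150.] [ 747. -200.  150.] pump [ 434. -263.  150.]
[465. -51. 181.] [ 709. -270.  197.]
clock: 1.4
position: [223.7, -590.3, 410.5]
ee_rot: [0.984, 0.18, -0.002, -0.001]
ft_force: [0.6, -0.3, -1.3]
gripper_width: 85.2
[ 1.12787933  0.37494454 -0.00871462  1.28850525  0.00636391  1.48084391
 -0.08896703] [ 223.7408913  -590.32775928  410.5203156 ] [ 9.83604080e-01  1.80329514e-01 -1.87436926e-03 -8.75344721e-04] 1.4
```

```bash
python3 -m creep '[[0,0,-0.07,45,0,0,-1],[0,0,-0.07,45,0,0,-1],[0,0,-0.07,45,0,0,-1],[0,0,-0.07,45,0,0,-1],[0,0,-0.07,45,0,0,-1],[0,0,-0.07,45,0,0,-1],[0,0,-0.07,45,0,0,-1],[0,0,-0.07,45,0,0,-1],[0,0,-0.07,45,0,0,-1],[0,0,-0.07,45,0,0,-1],[0,0,-0.07,45,0,0,-1],[0,0,-0.07,45,0,0,-1],[0,0,-0.07,45,0,0,-1],[0,0,-0.07,45,0,0,-1],[0,0,-0.07,45,0,0,-1],[0,0,-0.07,45,0,0,-1],[0,0,-0.07,45,0,0,-1],[0,0,-0.07,45,0,0,-1]]'
python3 - <<'E'
from station import bot,vision
import cv2
print(bot.read_state()['qpos'])
cv2.imwrite("pics/w1.png",vision.grab_frame("wrist"))
E
```

```text
clock: 3.2
position: [662.0, 56.1, 405.9]
ee_rot: [0.672, 0.74, -0.002, -0.0]
ft_force: [1.0, 0.1, -0.5]
gripper_width: 85.3
[ 0.10637676  0.4818089  -0.47079419  1.17297799  0.21408411  1.5377086
 -0.22904083]
```

View pics/w1.png

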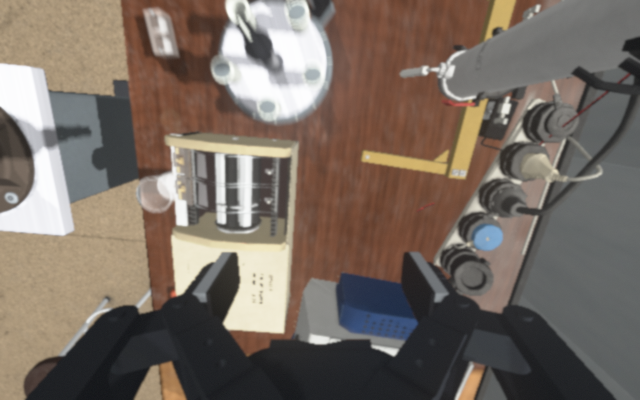

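```bash
python3 -m creep '[[0,0,0,35,-40,0,-1],[0,0,0,35,-40,0,-1],[0,0,0,20,-40,0,-1],[0,0,0,0,0,0,-1],[0,0,0,0,0,0,-1]]'
python3 - <<'E'
from station import bot,vision,nets
from h import *
import pickle
np.set_printoptions(precision=1,suppress=True)
print(bot.read_state()['qpos'])
m=vision.camera_model("wrist");im=vision.grab_frame("wrist")
pickle.dump(m,open("m2.pkl","wb"));cv2.imwrite("pics/w2.png",im)
for k in("tube_red_center","tube_blue_center","socket","knob","changer","rack"):
    for d in nets.trace(k,"wrist")[:4]: print(k,round(d["conf"],2),d["extent"])
E
```

```text
clock: 3.75
position: [535.0, 140.2, 404.7]
ee_rot: [0.663, 0.748, -0.001, -0.004]
ft_force: [0.9, -0.3, -0.4]
gripper_width: 85.5
[ 0.1  0.3 -0.5  1.5  0.1  1.4 -0.4]
tube_blue_center 0.52 [327.4, 1.5, 338.3, 10.0]
socket 0.89 [295.1, 81.6, 403.5, 187.9]
knob 0.9 [297.7, 78.5, 402.5, 186.9]
changer 0.79 [293.8, 53.0, 423.1, 189.8]
rack 0.82 [309.9, 0.0, 346.1, 54.3]
```

View pics/w2.png

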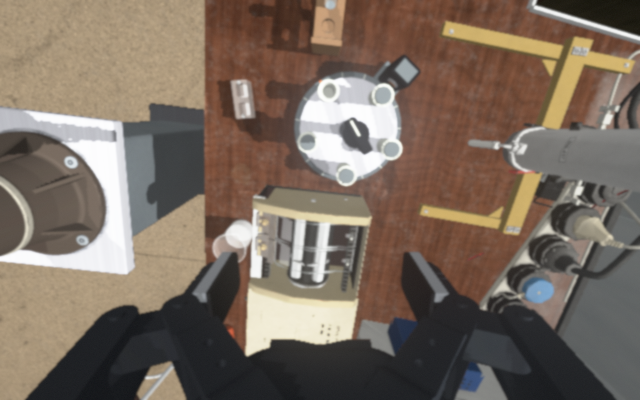

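Run:
```python
from h import *
import pickle
np.set_printoptions(precision=1,suppress=True)
m=pickle.load(open("m2.pkl","rb"))
im=cv2.imread("pics/w2.png");c=im[45:195,280:430]
cv2.imwrite("pics/w2c.png",cv2.resize(c,None,fx=4,fy=4,interpolation=cv2.INTER_CUBIC))
```

```text
(no output)
```

View pics/w2c.png

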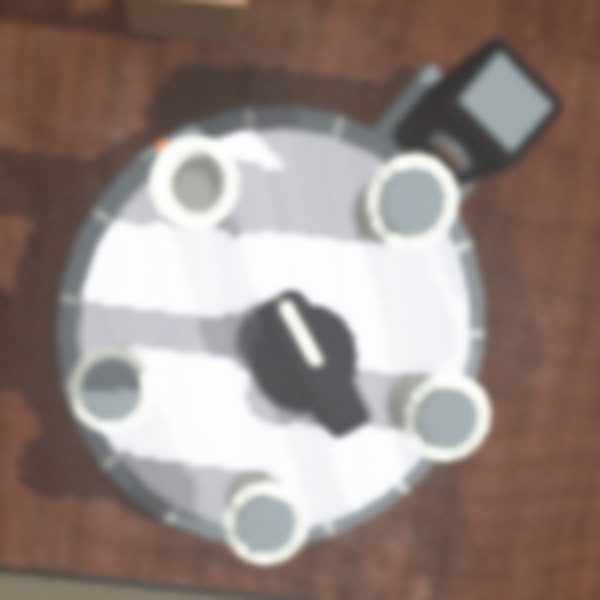

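Run:
```python
from h import *
import pickle
np.set_printoptions(precision=1,suppress=True)
m=pickle.load(open("m2.pkl","rb"))
P=lambda x,y:(280+(x-1.5)/4,45+(y-1.5)/4)
pts=np.array([atz(m,*P(x,y),87)[:2] for x,y in[(195,183),(412,202),(446,416),(266,521),(110,388)]])
print(pts, pts.mean(0))
c=pts.mean(0);v=pts-c;print(np.linalg.norm(v,axis=1),np.degrees(np.arctan2(v[:,1],v[:,0])))
a=np.arctan2(v[:,1],v[:,0])+np.arange(5)*2*np.pi/5; th=np.angle(np.exp(1j*a).sum());print("ang",th, c+68*np.array([np.cos(th),np.sin(th)]))
A,B=[atz(m,*P(*p),185) for p in((288,303),(318,362))];print(A,B,np.degrees(np.arctan2(*(A-B)[1::-1])),np.arctan2(*(A-B)[1::-1]))
A=atz(m,*P(288,303),185)
print("cam",ray(m,0,0)[0], "red expected",proj(m,[521,455,107]))
```

```text
[[533.5 251. ]
 [612.7 254. ]
 [640.  179.8]
 [577.4 130.8]
 [510.7 174.8]] [574.9 198.1]
[67.1 67.6 67.6 67.3 68.3] [ 128.    55.9  -15.7  -87.8 -160. ]
ang 2.2350251897198445 [532.9 251.6]
[563.2 214.3 185. ] [574.5 198.9 185. ] 126.22417636603231 2.203027473205275
cam [528.3 216.3 521.5] red expected [340.5 -98.9]
```

```bash
python3 -m creep '[[0,0,-0.145,31,5,8,0],[0,0,-0.145,30,9,8,0],[0,0,-0.145,28,13,8,0],[0,0,-0.145,26,17,8,0],[0,0,-0.145,23,21,8,0],[0,0,-0.145,20,24,8,0],[0,0,-0.145,16,27,8,0],[0,0,-0.145,12,29,8,0],[0,0,-0.145,8,30,8,0],[0,0,-0.145,4,31,8,0],[0,0,0,0,0,0,0],[0,0,0,0,0,0,0]]'
python3 - <<'E'
from station import bot,vision,nets
from h import *
import pickle
np.set_printoptions(precision=2,suppress=True)
print(bot.read_state()['qpos'])
m=vision.camera_model("wrist");im=vision.grab_frame("wrist")
pickle.dump(m,open("m3.pkl","wb"));cv2.imwrite("pics/w3.png",im)
for k in("tube_red_center","tube_blue_center","rack"):
    for d in nets.trace(k,"wrist")[:4]: print(k,round(d["conf"],2),d["extent"])
E
```

```text
clock: 5.3
position: [551.7, 457.4, 314.9]
ee_rot: [-0.019, 1.0, 0.001, -0.007]
ft_force: [-0.2, 0.3, 0.7]
gripper_width: 42.9
[-0.35  0.69 -0.82  1.16  0.47  1.49  0.52]
tube_red_center 0.8 [302.2, 78.1, 317.9, 104.6]
tube_red_center 0.71 [315.8, 145.4, 328.3, 163.2]
tube_red_center 0.7 [236.5, 144.0, 260.7, 162.7]
tube_blue_center 0.56 [234.9, 142.8, 264.2, 163.5]
```

View pics/w3.png

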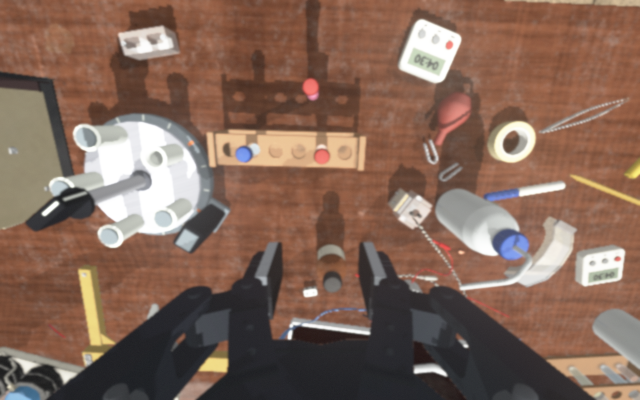

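Run:
```python
from h import *
import pickle
np.set_printoptions(precision=1,suppress=True)
m=pickle.load(open("m3.pkl","rb"))
c=cv2.imread("pics/w3.png")[70:180,200:370]
cv2.imwrite("pics/w3c.png",cv2.resize(c,None,fx=4,fy=4,interpolation=cv2.INTER_CUBIC))
for z in(114,107,100): print(atz(m,322,156.5,z))
print(proj(m,[521.5,455.3,114]))
print("cam",ray(m,0,0)[0])
```

```text
[520.4 459.1 114. ]
[521.4 459.2 107. ]
[522.3 459.3 100. ]
[318.6 157.3]
cam [478.2 454.5 432.5]
```

View pics/w3c.png

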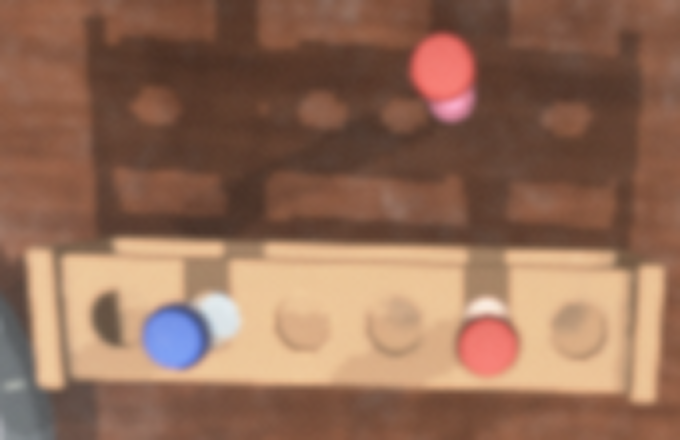

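```bash
python3 -m creep '[[0,0,0.04,10,1,28,0],[0,0,0,10,0,30,0],[0,0,0,10,0,30,0],[0,0,0,0,0,20,0],[0,0,0,0,0,0,0],[0,0,0,0,0,0,0]]'
python3 - <<'E'
from station import bot,vision,nets
from h import *
import pickle
np.set_printoptions(precision=2,suppress=True)
print(bot.read_state()['position'])
m=vision.camera_model("wrist");im=vision.grab_frame("wrist")
pickle.dump(m,open("m4.pkl","wb"));cv2.imwrite("pics/w4.png",im)
for k in("tube_red_center",):
    for d in nets.trace(k,"wrist")[:4]: print(k,round(d["conf"],2),d["extent"])
E
```

```text
clock: 6.1
position: [524.8, 452.4, 211.3]
ee_rot: [0.01, 1.0, 0.003, -0.002]
ft_force: [-0.1, 0.1, 0.0]
gripper_width: 42.8
[524.76 452.36 211.3 ]
tube_red_center 0.85 [314.3, 179.6, 338.2, 213.8]
tube_red_center 0.68 [292.3, 94.7, 317.2, 124.2]
```

View pics/w4.png

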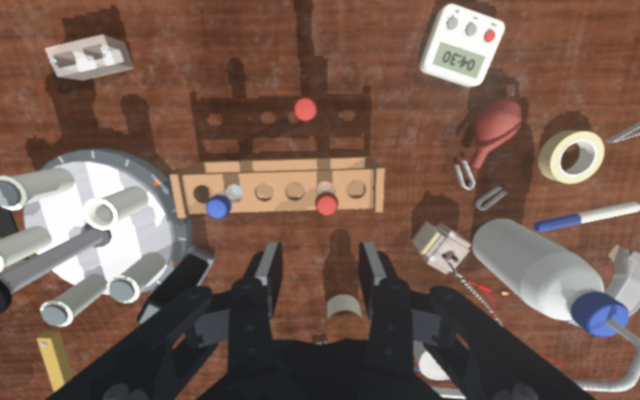

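Run:
```python
from h import *
import pickle
np.set_printoptions(precision=1,suppress=True)
m=pickle.load(open("m4.pkl","rb"))
im=cv2.imread("pics/w4.png");c=im[190:220,305:350]
h=cv2.cvtColor(c,cv2.COLOR_BGR2HSV);k=((h[...,0]<8)|(h[...,0]>172))&(h[...,1]>140)&(h[...,2]>140)
ys,xs=np.nonzero(k);u,v=xs.mean()+305,ys.mean()+190;print(u,v,k.sum())
for z in(114,110): print(atz(m,u,v,z))
```

```text
326.16379310344826 204.1551724137931 232
[519.2 458.1 114. ]
[520.5 458.2 110. ]
```

```bash
python3 -m creep '[[0,0,0,4,5.5,15,0],[0,0,0,0,0,25,0],[0,0,0,0,0,25,0],[0,0,0,0,0,25,0],[0,0,0,0,0,0,0]]'
python3 - <<'E'
from station import vision
import cv2
cv2.imwrite("pics/w5.png",vision.grab_frame("wrist"))
E
```

```text
clock: 6.7
position: [521.9, 462.8, 121.7]
ee_rot: [0.011, 1.0, 0.006, 0.001]
ft_force: [-0.9, 0.4, -0.4]
gripper_width: 42.6
```

View pics/w5.png

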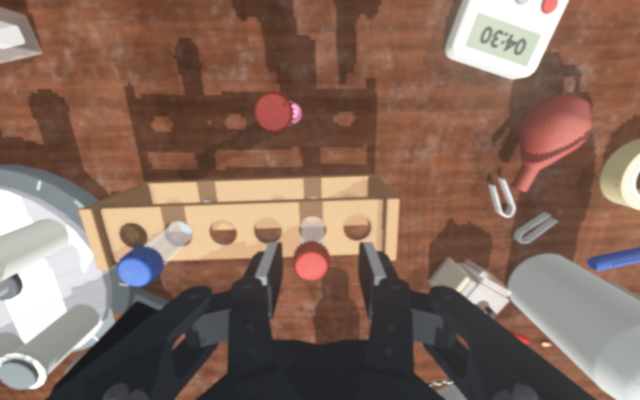

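```bash
python3 -m creep '[[0,0,0,1,-4.5,6,0],[0,0,0,0,0,0,0],[0,0,0,0,0,0,0.3],[0,0,0,0,0,0,0.3]]'
python3 - <<'E'
from station import vision
from h import *
np.set_printoptions(precision=2,suppress=True)
from station import bot
s=bot.read_state();print(s['position'],s['ee_rot'])
m=vision.camera_model("wrist")
im=vision.grab_frame("wrist");cv2.imwrite("pics/w6.png",im)
from scipy.spatial.transform import Rotation as R
Rt=R.from_quat(s['ee_rot']).as_matrix();print(Rt[:,2]);print(proj(m,s['position']), proj(m,s['position']+6*Rt[:,2]))
c=im[240:300,290:340];h=cv2.cvtColor(c,cv2.COLOR_BGR2HSV);k=((h[...,0]<8)|(h[...,0]>172))&(h[...,1]>140)&(h[...,2]>140)
ys,xs=np.nonzero(k);u,v=xs.mean()+290,ys.mean()+240;print(u,v,k.sum(),atz(m,u,v,112))
E
```

```text
clock: 7.15
position: [522.0, 461.5, 122.0]
ee_rot: [0.011, 1.0, 0.01, 0.004]
ft_force: [1.0, -0.4, 0.1]
gripper_width: 30.1
[521.99 461.54 121.96] [0.01 1.   0.01 0.  ]
[ 0.01  0.02 -1.  ]
[319.62 277.97] [319.64 271.21]
312.78703703703707 261.7916666666667 216 [518.91 458.31 112.  ]
```

View pics/w6.png

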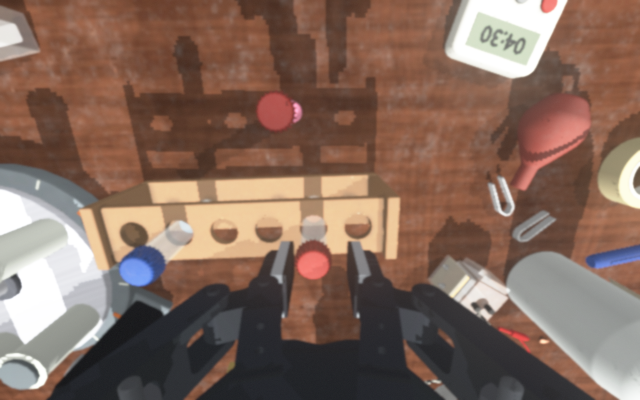

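```bash
python3 -m creep '[[0.02,0.01,0,2,-4,8,0.3],[0.0,0.0,0,0,0,0,0.3]]'; python3 -m creep '[[0.0,0.0,0,0,0,0,0.3]]'
```

```text
clock: 7.4
position: [520.2, 457.7, 114.3]
ee_rot: [0.011, 1.0, -0.0, -0.001]
ft_force: [-1.1, 0.7, -1.0]
gripper_width: 29.8
clock: 7.5
position: [520.2, 457.9, 114.2]
ee_rot: [0.011, 1.0, -0.0, -0.001]
ft_force: [-0.4, -0.1, 0.2]
gripper_width: 29.7
```

Good alignment. Close and lift.

```bash
python3 -m creep '[[0,0,0,0,0,0,1],[0,0,0,0,0,0,1],[0,0,0,0,0,0,1],[0,0,0,0,0,0,1]]' 30 && python3 -m creep '[[0,0,0,0,0,-10,1],[0,0,0,0,0,-25,1],[0,0,0,0,0,-35,1],[0,0,0,0,0,-40,1],[0,0,0,0,0,-40,1],[0,0,0,0,0,-10,1],[0,0,0,0,0,0,1]]'
python3 - <<'E'
from station import vision
import cv2
for n in("wrist","side","scene"): cv2.imwrite(f"pics/{n}7.png",vision.grab_frame(n))
a=cv2.resize(cv2.imread("pics/scene7.png")[100:300,140:360],None,fx=2,fy=2);b=cv2.resize(cv2.imread("pics/side7.png")[60:260,230:390],None,fx=2,fy=2)
import numpy as np;cv2.imwrite("pics/c7.png",np.hstack([a,b]))
E
```

```text
clock: 7.9
position: [520.1, 458.0, 114.1]
ee_rot: [0.011, 1.0, -0.0, -0.001]
ft_force: [-0.0, 0.1, 0.2]
gripper_width: 18.0
clock: 8.6
position: [519.3, 458.5, 283.2]
ee_rot: [0.01, 1.0, 0.0, -0.002]
ft_force: [0.3, 0.6, -0.7]
gripper_width: 17.8
```

View pics/wrist7.png

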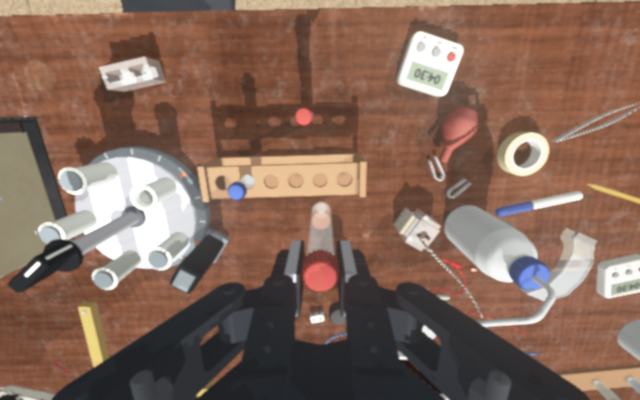

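View pics/c7.png

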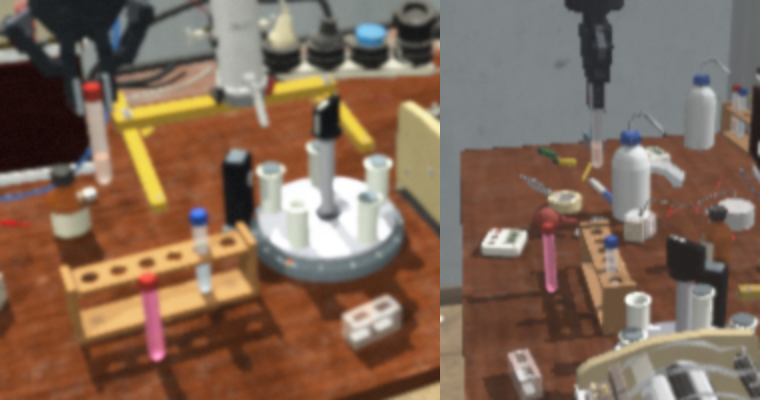

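```bash
python3 -m creep '[[0,0,0.126,-2.5,-29.5,0,1],[0,0,0.126,-6,-29,0,1],[0,0,0.126,-10,-28,0,1],[0,0,0.126,-13,-26.5,0,1],[0,0,0.126,-16.5,-24.5,0,1],[0,0,0.126,-19.5,-22.5,0,1],[0,0,0.126,-22,-20,0,1],[0,0,0,0,0,0,1],[0,0,0,0,0,0,1]]'
cat > look.py <<'E'
import sys
from station import vision,bot
from h import *
from scipy.spatial.transform import Rotation as R
np.set_printoptions(precision=2,suppress=True)
s=bot.read_state();m=vision.camera_model("wrist");im=vision.grab_frame("wrist")
n=sys.argv[1];cv2.imwrite(f"pics/{n}.png",im)
Rt=R.from_quat(s['ee_rot']).as_matrix();p=s['position']
print("pos",p,"yaw",np.arctan2(Rt[1,0],Rt[0,0]),"z",Rt[:,2],"w",s['gripper_width'],"F",s['ft_force'],"q",s['qpos'],s['clock'])
tx,ty=Rt[:2,0],Rt[:2,1]
for nm,X in(("foot",p+106*Rt[:,2]),("captop",p),("socket",[533,251.5,87]),("knob",[574.9,198.1,185])): print(nm,proj(m,X))
import pickle;pickle.dump((m,s),open(n+".pkl","wb"))
z=R.from_quat(s['ee_rot']).inv().as_rotvec
w=np.cross(Rt[:,2],[0,0,-1]);print("untilt tool rx ry",Rt.T@w)
d=np.array([533,251.5,0])-p; print("to socket tool",(Rt.T@(d*[1,1,0]))[:2], "to knob", (Rt.T@((np.array([574.9,198.1,0])-p)*[1,1,0]))[:2])
E
python3 look.py w8
```

```text
clock: 9.65
position: [524.6, 236.0, 262.7]
ee_rot: [0.452, 0.892, -0.015, -0.01]
ft_force: [-0.0, 1.3, -0.1]
gripper_width: 17.9
pos [524.6  235.96 262.7 ] yaw 2.2039010763706375 z [-0.03 -0.02 -1.  ] w 17.866150275670126 F [-0.02  1.27 -0.07] q [-0.06  0.45 -0.65  1.62  0.28  1.2  -0.14] 9.65
foot [318.18 208.08]
captop [316.87 279.52]
socket [339.25 181.29]
knob [343.99 290.94]
untilt tool rx ry [-0.04 -0.   -0.  ]
to socket tool [ 7.56 15.96] to knob [-60.28  18.13]
```

View pics/w8.png

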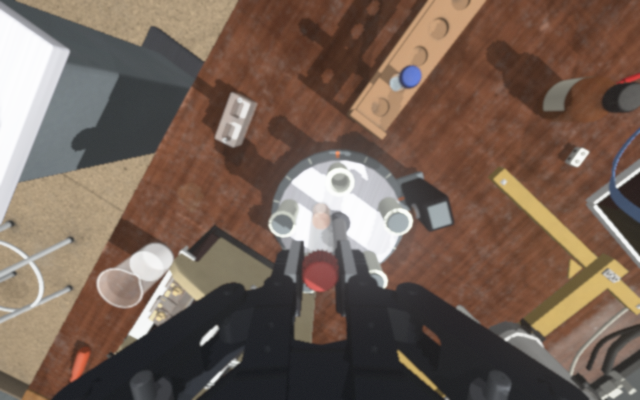

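```bash
python3 -m creep '[[-0.036,0,0,4,8,-8,1],[0,0,-0.03,4,8,-8,1],[0,0,0,0,0,0,1],[0,0,0,0,0,0,1]]'
python3 look.py w9; python3 -c "
import cv2;a=cv2.imread('pics/w9.png')[120:330,220:440];cv2.imwrite('pics/w9c.png',cv2.resize(a,None,fx=2.7,fy=2.7,interpolation=cv2.INTER_CUBIC))"
```

```text
clock: 10.1
position: [532.8, 257.1, 278.9]
ee_rot: [0.434, 0.901, 0.003, -0.002]
ft_force: [0.3, -0.5, -0.2]
gripper_width: 18.1
pos [532.76 257.09 278.88] yaw 2.2445373383941716 z [-0.    0.01 -1.  ] w 18.130900377809827 F [ 0.3  -0.49 -0.17] q [-0.08  0.45 -0.66  1.59  0.28  1.2  -0.12] 10.1
foot [318.29 207.98]
captop [317.07 279.4 ]
socket [315.22 188.58]
knob [313.59 291.52]
untilt tool rx ry [ 0.   -0.01 -0.  ]
to socket tool [-4.52 -3.31] to knob [-72.39  -3.88]
```

View pics/w9c.png

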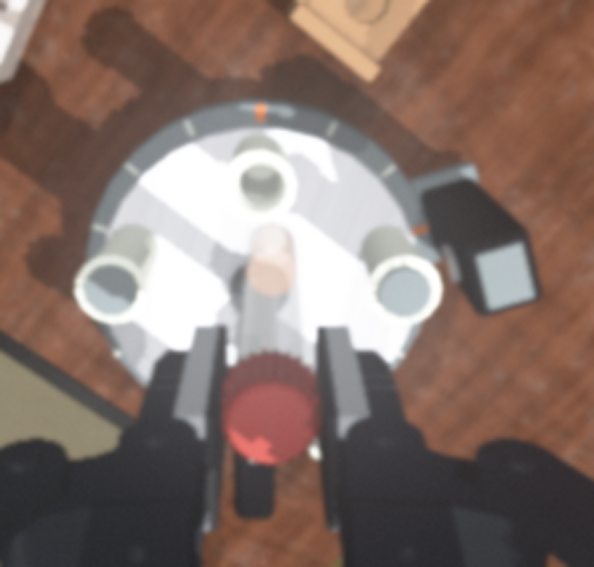

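Run:
```python
from station import vision,bot
from h import *
s=bot.read_state()
out=[]
for n in("scene","side"):
    m=vision.camera_model(n);im=vision.grab_frame(n);cv2.imwrite(f"pics/{n}10.png",im)
    p=s['position'];a=proj(m,p);b=proj(m,p-[0,0,106]);k=proj(m,[533,251.5,87]);print(n,a,b,k)
    u,v=int(b[0]),int((a[1]+k[1])/2)
    c=im[v-70:v+70,u-70:u+70];out.append(cv2.resize(c,None,fx=2.8,fy=4,interpolation=cv2.INTER_CUBIC)); print(u-70,v-70)
cv2.imwrite("pics/c10.png",np.hstack(out))
```

```text
scene [282.82935684 122.53797369] [283.99302119 167.91504932] [287.16607389 200.52595588]
213 91
side [327.77324932 130.4959736 ] [327.69072951 175.00131385] [328.21207049 208.58101894]
257 99
```

View pics/c10.png

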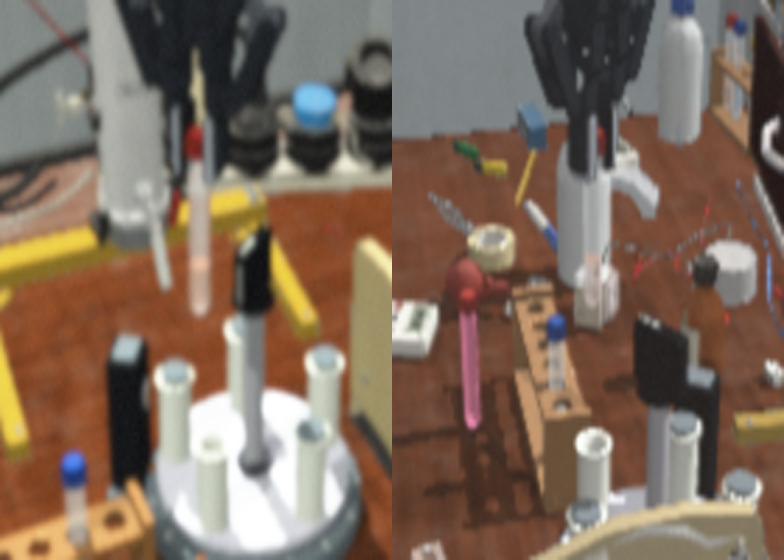

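```bash
python3 -m creep '[[0,-0.01,0,-4.5,-3,15,1],[0,0,0,0,0,20,1],[0,0,0,0,0,20,1],[0,0,0,0,0,10,1],[0,0,0,0,0,0,1],[0,0,0,0,0,0,1]]'
python3 look.py w11
python3 - <<'E'
from station import vision,bot
from h import *
s=bot.read_state()
out=[]
for n in("scene","side"):
    m=vision.camera_model(n);im=vision.grab_frame(n)
    p=s['position'];a=proj(m,p);b=proj(m,p-[0,0,106]);k=proj(m,[533,251.5,87]);print(n,a,b,k)
    u,v=int(k[0]),int(k[1])-10
    c=im[v-35:v+35,u-35:u+35];out.append(cv2.resize(c,None,fx=5.6,fy=5.6,interpolation=cv2.INTER_CUBIC)); print(u-35,v-35)
a=cv2.imread('pics/w11.png')[150:300,270:370];out.append(cv2.resize(a,(261,392),interpolation=cv2.INTER_CUBIC)[:, :])
cv2.imwrite("pics/c11.png",np.hstack(out)[:,:])
E
```

```text
clock: 10.85
position: [533.8, 250.2, 212.0]
ee_rot: [0.435, 0.901, 0.0, 0.003]
ft_force: [0.6, 0.2, 0.8]
gripper_width: 18.3
pos [533.79 250.23 211.95] yaw 2.242230629575346 z [ 0.01 -0.   -1.  ] w 18.259786537243166 F [0.63 0.16 0.8 ] q [-0.09  0.5  -0.64  1.68  0.33  1.07 -0.16] 10.85
foot [318.29 208.03]
captop [317.06 279.49]
socket [318.16 199.15]
knob [317.31 345.02]
untilt tool rx ry [ 0.  0. -0.]
to socket tool [1.48 0.17] to knob [-66.39  -0.24]
scene [286.46763643 150.96784711] [287.39095309 193.11211571] [287.16607389 200.52595588]
252 155
side [328.82779305 160.38244772] [328.68727503 201.84705888] [328.21207049 208.58101894]
293 163
```

View pics/c11.png

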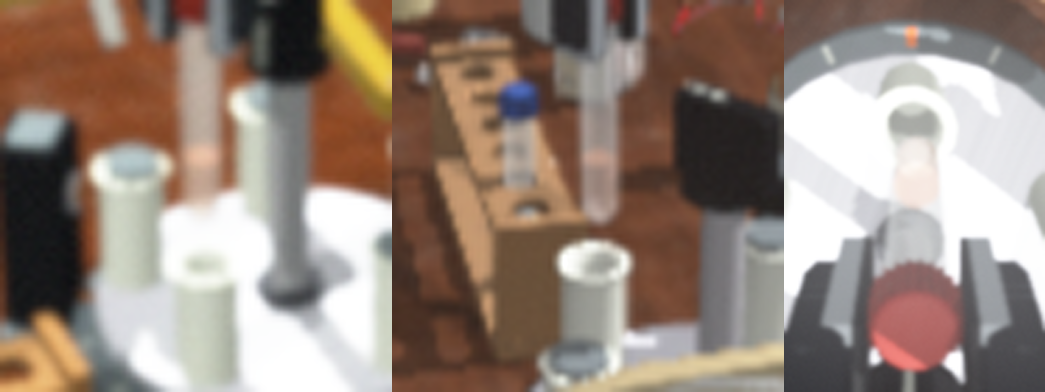

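```bash
python3 -m creep '[[0,0,0,1.5,-0.3,6,1],[0,0,0,0,0,8,1],[0,0,0,0,0,8,1],[0,0,0,0,0,8,1]]'
python3 look.py w12|head -1
```

```text
clock: 11.4
position: [534.7, 252.9, 184.3]
ee_rot: [0.435, 0.9, 0.003, 0.005]
ft_force: [-1.3, -1.0, 4.9]
gripper_width: 18.0
pos [534.71 252.9  184.32] yaw 2.2417616455725558 z [ 0.01  0.   -1.  ] w 18.035184940661335 F [-1.33 -0.95  4.94] q [-0.1   0.52 -0.63  1.72  0.36  1.01 -0.18] 11.4
```

```bash
python3 look.py w13
python3 - <<'E'
from station import vision,bot
from h import *
out=[]
for n in("scene","side"):
    m=vision.camera_model(n);im=vision.grab_frame(n)
    k=proj(m,[533,251.5,87]);u,v=int(k[0]),int(k[1])-10
    c=im[v-35:v+35,u-35:u+35];out.append(cv2.resize(c,None,fx=5.6,fy=5.6,interpolation=cv2.INTER_CUBIC))
a=cv2.imread('pics/w13.png')[150:300,270:370];out.append(cv2.resize(a,(261,392),interpolation=cv2.INTER_CUBIC)[:, :])
cv2.imwrite("pics/c13.png",np.hstack(out)[:,:])
E
```

```text
pos [534.11 252.39 182.66] yaw 2.2418931922326584 z [ 0.01  0.   -1.  ] w 18.463107751582893 F [-1.23 -0.26 -0.82] q [-0.1   0.52 -0.62  1.72  0.36  1.01 -0.18] 11.45
foot [318.24 208.08]
captop [316.99 279.57]
socket [315.37 211.61]
knob [314.09 389.76]
untilt tool rx ry [ 0.01  0.01 -0.  ]
to socket tool [-0.01 -1.42] to knob [-67.88  -1.82]
```

View pics/c13.png

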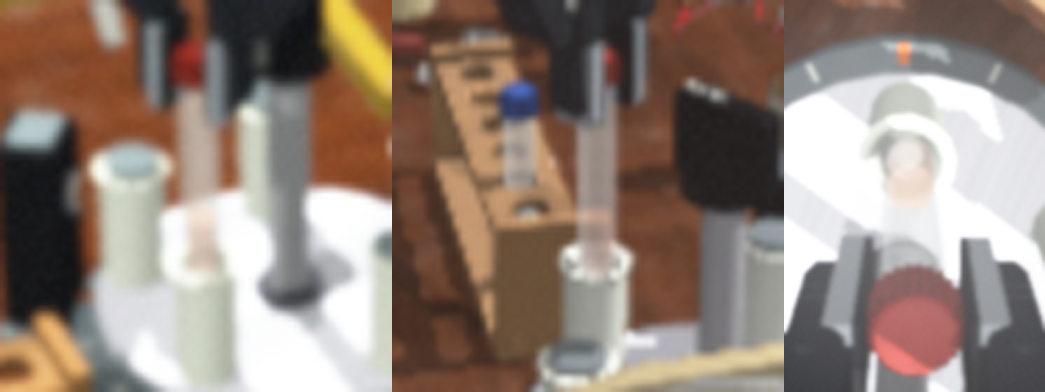

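```bash
python3 -m creep '[[0.01,0.01,0,0,-1.8,5,1],[0,0,0,0,0,6,1],[0,0,0,0,0,0,1]]'
python3 look.py w14|grep -v knob:
```

```text
clock: 11.9
position: [532.7, 250.8, 170.7]
ee_rot: [0.435, 0.9, -0.0, -0.003]
ft_force: [0.2, -0.5, 0.1]
gripper_width: 18.2
pos [532.66 250.82 170.65] yaw 2.241653660531555 z [-0.01  0.   -1.  ] w 18.160893006980636 F [ 0.2  -0.47  0.07] q [-0.1   0.54 -0.62  1.72  0.36  1.   -0.18] 11.9
foot [318.28 208.02]
captop [317.05 279.47]
socket [319.35 217.62]
knob [317.76 413.02]
untilt tool rx ry [-0.   -0.01 -0.  ]
to socket tool [0.32 0.69] to knob [-67.55   0.32]
```

Sliding freely. Continue.

```bash
python3 -m creep '[[0,-0.005,0,0.3,0.5,8,1],[0,0,0,0,0,8,1],[0,0,0,0,0,0,1]]'
python3 look.py w15|grep -v knob:
```

```text
clock: 12.25
position: [532.9, 251.4, 153.6]
ee_rot: [0.435, 0.9, -0.001, -0.001]
ft_force: [0.3, -1.1, 0.0]
gripper_width: 17.9
pos [532.86 251.37 153.58] yaw 2.2415058835929758 z [-0. -0. -1.] w 17.94221800180134 F [ 0.27 -1.09  0.01] q [-0.11  0.56 -0.61  1.74  0.38  0.96 -0.2 ] 12.25
foot [318.25 208.03]
captop [317.   279.49]
socket [318.47 226.03]
knob [316.23 452.05]
untilt tool rx ry [-0.  0.  0.]
to socket tool [0.01 0.19] to knob [-67.86  -0.18]
```

```bash
python3 -m creep '[[0,0,0,0,0,6,1],[0,0,0,0,0,4,1],[0,0,0,0,0,0,1]]'
python3 look.py w16|grep -v knob:
```

```text
clock: 12.6
position: [533.1, 251.7, 143.4]
ee_rot: [0.435, 0.9, -0.001, -0.0]
ft_force: [-0.6, -0.2, -0.3]
gripper_width: 18.5
pos [533.09 251.67 143.42] yaw 2.2417242191527635 z [-0. -0. -1.] w 18.459724402100896 F [-0.64 -0.15 -0.29] q [-0.12  0.57 -0.61  1.75  0.39  0.94 -0.21] 12.6
foot [318.3  208.02]
captop [317.07 279.48]
socket [317.8  231.94]
knob [315.09 480.78]
untilt tool rx ry [-0.  0.  0.]
to socket tool [-0.07 -0.17] to knob [-67.95  -0.56]
```

Near the bottom; a little more, watching for contact, then release.

```bash
python3 -m creep '[[0,0,0,0,0,2,1],[0,0,0,0,0,0,1]]'; python3 -m creep '[[0,0,0,0,0,0,0.5],[0,0,0,0,0,0,0.3],[0,0,0,0,0,0,0.3],[0,0,0,0,0,0,0.3]]'
python3 look.py w17|head -1
python3 - <<'E'
from station import vision,bot
from h import *
out=[]
for n in("scene","side"):
    m=vision.camera_model(n);im=vision.grab_frame(n)
    k=proj(m,[533,251.5,87]);u,v=int(k[0]),int(k[1])-10
    c=im[v-35:v+35,u-35:u+35];out.append(cv2.resize(c,None,fx=5.6,fy=5.6,interpolation=cv2.INTER_CUBIC))
a=cv2.imread('pics/w17.png')[150:300,270:370];out.append(cv2.resize(a,(261,392),interpolation=cv2.INTER_CUBIC)[:, :])
cv2.imwrite("pics/c17.png",np.hstack(out)[:,:])
E
```

```text
clock: 12.85
position: [533.3, 251.7, 141.7]
ee_rot: [0.435, 0.9, -0.001, -0.0]
ft_force: [-0.3, -0.8, -0.6]
gripper_width: 18.0
clock: 13.25
position: [533.5, 252.3, 142.2]
ee_rot: [0.435, 0.9, -0.0, 0.0]
ft_force: [-0.6, -0.0, -0.6]
gripper_width: 30.0
pos [533.48 252.27 142.25] yaw 2.2418078197301483 z [-0. -0. -1.] w 30.04441910300233 F [-0.63 -0.01 -0.56] q [-0.12  0.57 -0.6   1.75  0.39  0.94 -0.21] 13.25
```

View pics/c17.png

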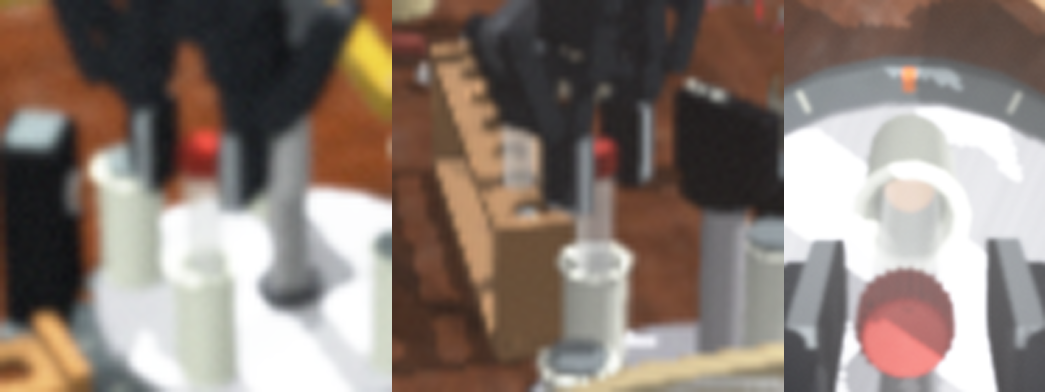

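```bash
python3 -m creep '[[0,0,0,0,0,-15,0.3],[0,0,0,0,0,-25,0.3],[0,0,0,0,0,-35,0.2],[0,0,0,0,0,-35,0],[0,0,0,0,0,-10,0],[0,0,0,0,0,0,0]]'
python3 look.py w18
python3 - <<'E'
from station import vision,bot
from h import *
out=[]
for n in("scene","side"):
    m=vision.camera_model(n);im=vision.grab_frame(n)
    print(n,proj(m,[533,251.5,143]),proj(m,[533,251.5,129]))
    k=proj(m,[533,251.5,87]);u,v=int(k[0]),int(k[1])-10;print(u-35,v-35)
    c=im[v-35:v+35,u-35:u+35];out.append(cv2.resize(c,None,fx=5.6,fy=5.6,interpolation=cv2.INTER_CUBIC))
cv2.imwrite("pics/c18.png",np.hstack(out)[:,:])
E
```

```text
clock: 14.0
position: [532.8, 252.7, 271.0]
ee_rot: [0.434, 0.901, 0.0, -0.0]
ft_force: [0.0, 0.7, -0.6]
gripper_width: 42.9
pos [532.75 252.73 271.  ] yaw 2.243182123345887 z [-0.  0. -1.] w 42.91146959162977 F [ 0.03  0.69 -0.56] q [-0.08  0.45 -0.66  1.6   0.29  1.19 -0.12] 14.0
foot [318.25 208.05]
captop [317.01 279.51]
socket [318.12 186.38]
knob [317.04 292.84]
untilt tool rx ry [ 0. -0. -0.]
to socket tool [-1.12 -0.57] to knob [-68.99  -1.05]
scene [286.68876372 179.25510138] [286.81068306 184.688316  ]
252 155
side [328.26872971 187.74050024] [328.25423943 193.07034573]
293 163
```

View pics/c18.png

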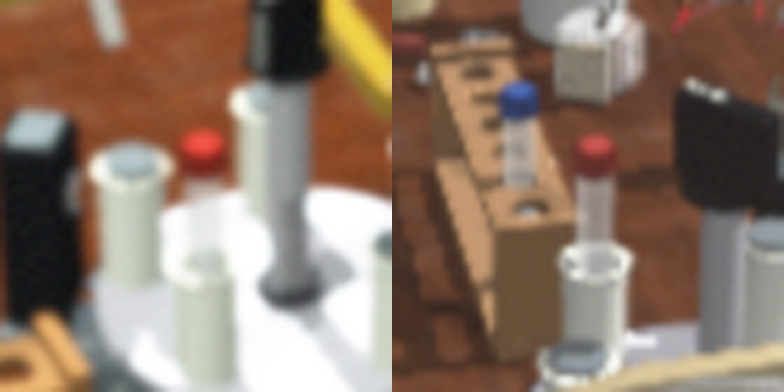

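View pics/w18.png

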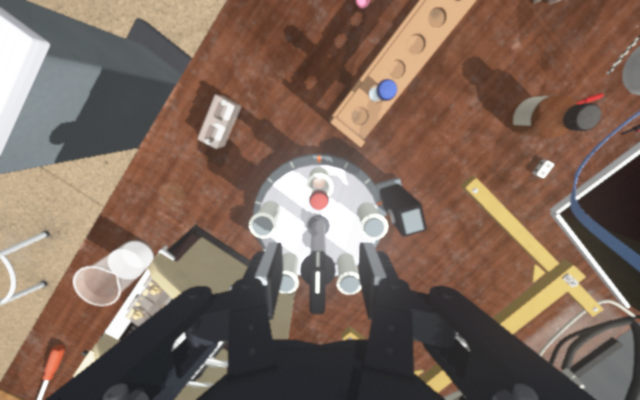

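```bash
python3 -m creep '[[0,0,0,-23,-0.3,0,0],[0,0,0,-23,-0.3,0,0],[0,0,0,-22,-0.3,0,0],[0,0,0,0,0,0,0],[0,0,0,0,0,0,0]]'
python3 look.py w19
```

```text
clock: 14.65
position: [571.3, 195.6, 260.2]
ee_rot: [0.433, 0.901, -0.006, -0.006]
ft_force: [-0.2, 1.2, 0.7]
gripper_width: 42.9
pos [571.32 195.58 260.16] yaw 2.246210875658588 z [-0.02 -0.01 -1.  ] w 42.878034294227305 F [-0.21  1.2   0.67] q [ 0.01  0.49 -0.64  1.57  0.3   1.2  -0.01] 14.65
foot [318.24 208.  ]
captop [316.98 279.42]
socket [326.29 123.16]
knob [325.55 222.46]
untilt tool rx ry [-0.02 -0.01 -0.  ]
to socket tool [67.6   5.06] to knob [-0.27  4.37]
```

View pics/w19.png

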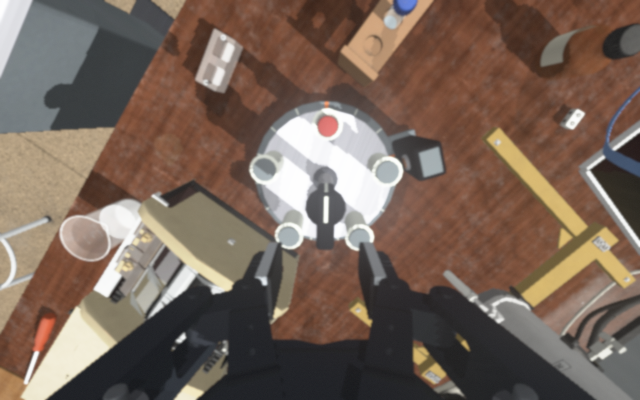

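```bash
python3 -m creep '[[-0.02,-0.01,0,0,4.3,5,0],[0,0,0,0,0,15,0],[0,0,0,0,0,10,0],[0,0,0,0,0,0,0],[0,0,0,0,0,0,0]]'
python3 look.py w20
```

```text
clock: 15.2
position: [571.8, 201.4, 227.4]
ee_rot: [0.431, 0.903, 0.0, 0.002]
ft_force: [-0.8, -0.4, -1.2]
gripper_width: 42.8
pos [571.8  201.37 227.39] yaw 2.2514323744485782 z [ 0. -0. -1.] w 42.76088473380909 F [-0.75 -0.44 -1.21] q [-0.    0.51 -0.63  1.62  0.33  1.12 -0.03] 15.2
foot [318.31 208.  ]
captop [317.09 279.45]
socket [319.66 127.77]
knob [318.21 247.29]
untilt tool rx ry [ 0.  0. -0.]
to socket tool [63.37  1.4 ] to knob [-4.49  0.35]
```

View pics/w20.png

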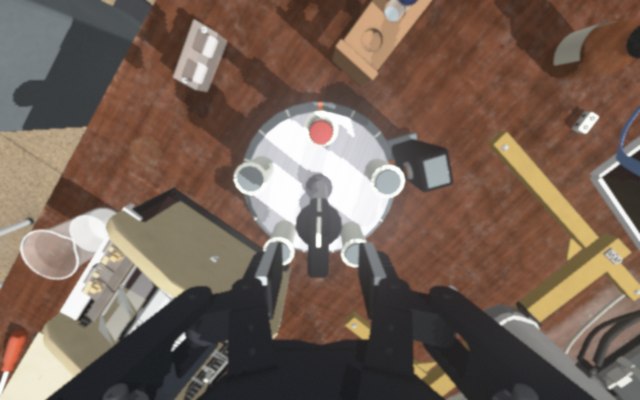

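```bash
python3 -m creep '[[0,0,0.01,-4.5,0.3,11,0],[0,0,0,0,0,15,0],[0,0,0,0,0,12,0],[0,0,0,0,0,0,0],[0,0,0,0,0,0,0]]'
python3 look.py w21
```

```text
clock: 15.75
position: [575.5, 197.6, 186.3]
ee_rot: [0.436, 0.9, 0.0, 0.002]
ft_force: [-0.2, 0.5, 0.2]
gripper_width: 42.9
pos [575.47 197.64 186.3 ] yaw 2.240078851972693 z [ 0. -0. -1.] w 42.91581405572815 F [-0.21  0.48  0.16] q [-0.01  0.55 -0.61  1.66  0.36  1.04 -0.06] 15.75
foot [318.26 208.  ]
captop [317.02 279.44]
socket [317.88 123.39]
knob [316.7  276.63]
untilt tool rx ry [ 0.  0. -0.]
to socket tool [68.59  0.11] to knob [ 0.71 -0.16]
```

View pics/w21.png

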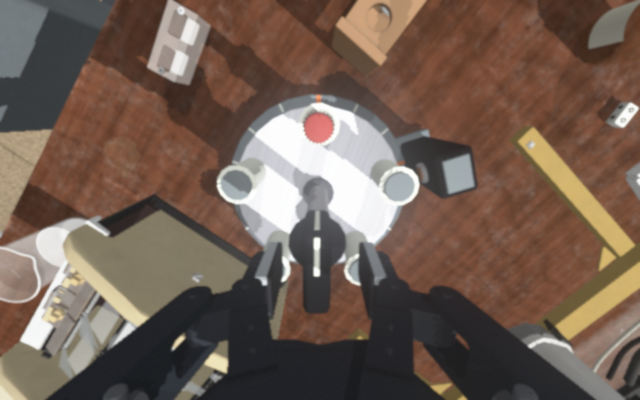

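```bash
python3 -m creep '[[0,0,0,0,0,5,0.3],[0,0,0,0,0,0,1],[0,0,0,0,0,0,1],[0,0,0,0,0,0,1],[0,0,0,0,0,0,1],[0,0,0,0,0,0,1]]' 60
python3 look.py w22
```

```text
clock: 16.4
position: [574.2, 196.5, 181.5]
ee_rot: [0.436, 0.9, -0.001, 0.001]
ft_force: [-0.6, -0.0, -2.0]
gripper_width: 13.4
pos [574.17 196.48 181.55] yaw 2.239462633015128 z [ 0. -0. -1.] w 13.400311413099262 F [-0.64 -0.02 -2.05] q [-0.01  0.55 -0.61  1.67  0.36  1.03 -0.07] 16.4
foot [318.27 208.04]
captop [317.02 279.51]
socket [320.59 123.43]
knob [320.31 282.21]
untilt tool rx ry [-0.  0. -0.]
to socket tool [68.7   1.81] to knob [0.82 1.58]
```

View pics/w22.png

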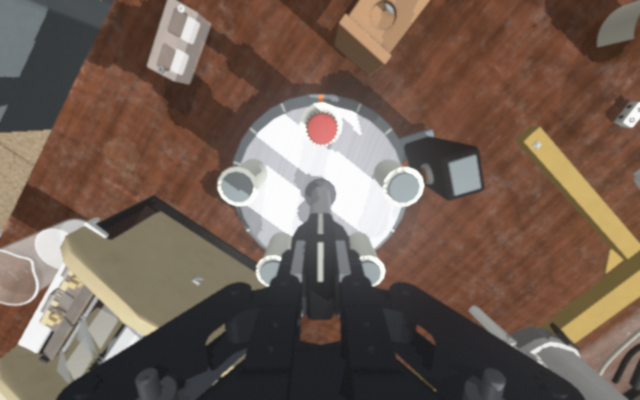

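```bash
python3 -m creep '[[0,0,0.07,0,0,0,1],[0,0,0.07,0,0,0,1],[0,0,0.07,0,0,0,1],[0,0,0.07,0,0,0,1],[0,0,0.07,0,0,0,1],[0,0,0.07,0,0,0,1],[0,0,0,0,0,0,1]]'
python3 look.py w23
```

```text
clock: 17.15
position: [573.8, 196.4, 181.5]
ee_rot: [0.614, 0.79, -0.002, 0.004]
ft_force: [0.9, -0.5, -2.2]
gripper_width: 13.0
pos [573.83 196.36 181.54] yaw 1.8205100791007471 z [ 0.   -0.01 -1.  ] w 13.02989921190255 F [ 0.86 -0.51 -2.21] q [-0.08  0.53 -0.5   1.68  0.3   1.01 -0.44] 17.15
foot [318.02 208.87]
captop [316.57 280.8 ]
socket [282.16 131.15]
knob [319.63 282.46]
untilt tool rx ry [ 0.    0.01 -0.  ]
to socket tool [ 63.51 -25.93] to knob [1.42 1.47]
```

View pics/w23.png

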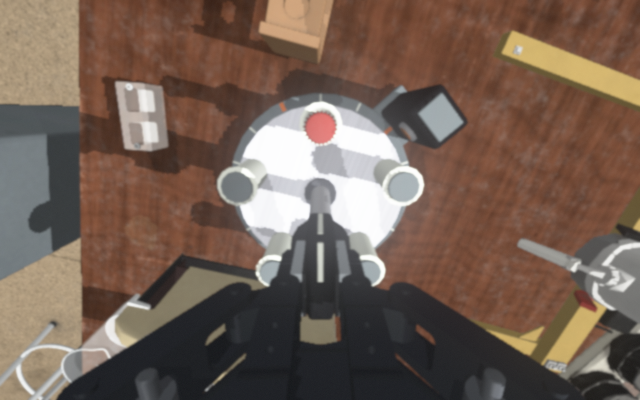

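Plate turned along (yaw 1.820, one click). Continue to 0.98 in two stages.

```bash
python3 -m creep '[[0,0,0.07,0,0,0,1],[0,0,0.07,0,0,0,1],[0,0,0.07,0,0,0,1],[0,0,0.07,0,0,0,1],[0,0,0.07,0,0,0,1],[0,0,0.07,0,0,0,1],[0,0,0,0,0,0,1]]' && python3 look.py w24 | head -1 && python3 -m creep '[[0,0,0.07,0,0,0,1],[0,0,0.07,0,0,0,1],[0,0,0.07,0,0,0,1],[0,0,0.07,0,0,0,1],[0,0,0.07,0,0,0,1],[0,0,0.06,0,0,0,1],[0,0,0,0,0,0,1]]'; python3 look.py w25
```

```text
clock: 17.9
position: [573.4, 196.4, 181.5]
ee_rot: [0.761, 0.649, -0.002, 0.005]
ft_force: [-0.7, -1.0, -1.4]
gripper_width: 13.3
pos [573.44 196.39 181.54] yaw 1.4120788090416379 z [ 0.   -0.01 -1.  ] w 13.286013089838526 F [-0.75 -1.03 -1.35] q [-0.15  0.51 -0.4   1.68  0.24  1.   -0.79] 17.9
clock: 18.65
position: [573.1, 196.5, 181.6]
ee_rot: [0.873, 0.487, -0.002, 0.005]
ft_force: [0.4, -2.7, -1.5]
gripper_width: 13.0
pos [573.14 196.52 181.57] yaw 1.018104958680468 z [ 0.   -0.01 -1.  ] w 12.988662280573974 F [ 0.38 -2.67 -1.53] q [-0.21  0.5  -0.31  1.69  0.19  0.99 -1.14] 18.65
foot [318.54 210.37]
captop [317.38 283.17]
socket [236.03 183.25]
knob [318.79 283.28]
untilt tool rx ry [ 0.01  0.01 -0.  ]
to socket tool [ 25.73 -63.02] to knob [2.27 0.67]
```

View pics/w25.png

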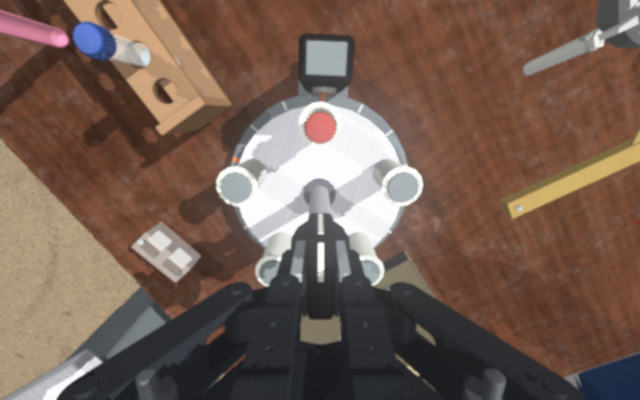

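```bash
python3 -m creep '[[0,0,0.035,0,0,0,1],[0,0,0,0,0,0,1],[0,0,0,0,0,0,1],[0,0,0,0,0,0,1]]'; python3 look.py w26 | head -1
python3 - <<'E'
from station import vision,bot
from h import *
import pickle
np.set_printoptions(precision=3,suppress=True)
m,_=pickle.load(open("w26.pkl","rb"))
im=cv2.imread("pics/w26.png");c=im[100:150,295:345]
h=cv2.cvtColor(c,cv2.COLOR_BGR2HSV);k=((h[...,0]<8)|(h[...,0]>172))&(h[...,1]>120)&(h[...,2]>120)
ys,xs=np.nonzero(k);u,v=np.median(xs)+295,np.median(ys)+100
X=atz(m,u,v,140);d=X[:2]-[574.9,198.1];print(u,v,X,np.linalg.norm(d),"carousel",2.235-np.arctan2(d[1],d[0]))
out=[]
for n in("scene","side"):
    mm=vision.camera_model(n);im=vision.grab_frame(n)
    p=proj(mm,[574.9+68*np.cos(.978),198.1+68*np.sin(.978),115]);u,v=map(int,p);c=im[v-45:v+45,u-45:u+45];out.append(cv2.resize(c,None,fx=4.3,fy=4.3,interpolation=cv2.INTER_CUBIC))
    print(n,u-45,v-45,proj(mm,[574.9+68*np.cos(.978),198.1+68*np.sin(.978),143]))
cv2.imwrite("pics/c26.png",np.hstack(out))
E
```

```text
clock: 19.1
position: [573.1, 196.5, 181.5]
ee_rot: [0.881, 0.473, -0.002, 0.004]
ft_force: [-0.5, -1.3, -0.7]
gripper_width: 13.0
pos [573.13 196.53 181.54] yaw 0.9852543469129669 z [ 0.   -0.01 -1.  ] w 13.034891232505098 F [-0.53 -1.29 -0.74] q [-0.21  0.5  -0.3   1.69  0.18  0.98 -1.17] 19.1
311.0 119.0 [611.684 260.753 140.   ] 72.65320145278085 carousel 1.1950867577497442
scene 228 128 [272.677 163.093]
side 315 149 [361.205 184.045]
```

View pics/c26.png

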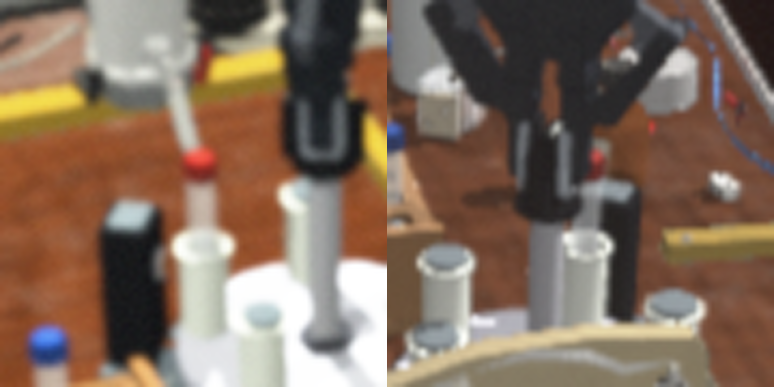

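View pics/w26.png

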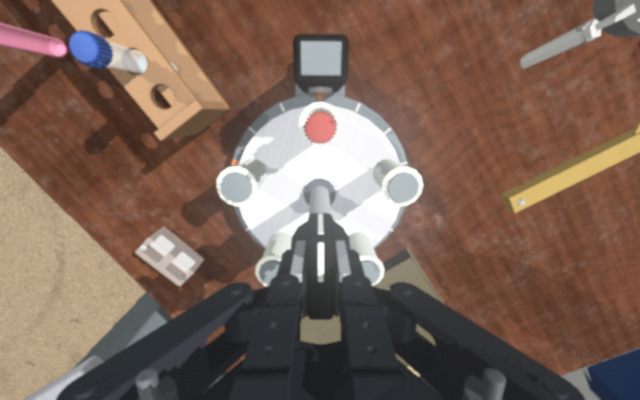

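```bash
python3 -m creep '[[0,0,0,0,0,0,1],[0,0,0,0,0,0,1],[0,0,0,0,0,0,1]]'
python3 - <<'E'
from station import ticket,bot
s=bot.read_state();print(s['joint_velocities'].round(3))
print(ticket.job_done())
E
```

```text
clock: 19.55
position: [573.1, 196.5, 181.6]
ee_rot: [0.881, 0.473, -0.002, 0.004]
ft_force: [-1.1, -1.1, -1.3]
gripper_width: 12.8
[-0.003 -0.    -0.001 -0.001 -0.001 -0.    -0.   ]
the job is handed in; nothing more can be done
None
```

I took the red-capped tube (clear glass, not the pink look-alike) out of the rack, slid it to the bottom of the open socket and let go. Then I turned the knob three clicks clockwise and handed the job in at 19.55 s with the knob still gripped. No verdict was reported.

**Tube:** after release, its cap in the scene picture matched the expected height for a fully seated tube to within about 1 px. After the turn it stood upright in front of the reading head.

**Knob:** the tool turned 1.254 rad while gripping (target 1.257). The arm was at rest with the jaws 12.8 mm apart on the bar, wrist force about 2 N and the grasp point about 2 mm from the knob axis.

**Left alone:** the arm never touched the blue-capped tube, the beaker or the cuvette block. The blue tube and the cuvettes showed in place in the last pictures. I did not look at the beaker after the turn.

**Check that disagreed:** a colour-based estimate of the plate angle gave 1.195 rad. It is unreliable, because the colour filter also picked up wood around the cap. In the picture the cap lined up with the knob and the head, and 1.195 would still be within tolerance.

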